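Build up the bearings and thread the drive shaft of a cardboard ball game

ROBOT

A 7-joint arm with a two-finger parallel gripper is mounted at the origin on the work surface. World frame = base frame: x ahead of the robot, y to its left, z up, the work surface at z = 0. Lengths are in m, angles in rad, forces in N, time in s.
With the tool pointing down it reaches from about 0.4 to 0.9 m from the base axis. Payload 5.6 kg.
Tool frame: the origin (TCP) lies midway between the tips of the shut fingers; the grasp point (between the pads) lies 19 mm behind it; y points along the fingers, z is the direction in which the jaws open and shut, and the axes are right-handed (so a half turn about y gives the same grasp; the last joint's range is limited). The gripper opens to 92 mm and grips with 3 to 60 N. Pads are 20 mm wide; open, the fingers measure 128 mm over their backs; the gripper's body (75 mm by 189 mm) begins 69 mm behind the grasp point.
Start: joints at [-1.328, 0.468, -0.012, 1.603, 0.006, 1.071, -0.056], TCP at [0.183, 0.624, 0.215] pointing down, gripper open.
Joint ranges: [-2.53, 2.53], [-0.31, 2.02], [-1.57, 1.55], [0.28, 2.44], [-1.29, 4.43], [0.15, 1.84], [-2.92, 2.92]. Speed limits (rad/s): [2.57, 2.57, 3.14, 3.14, 3.14, 3.14, 3.14].

INTERFACE

Orientations are given as a 3x3 rotation matrix whose columns are the frame's x, y, z axes.
In Python, from station import env, effector, solver, viewer, workorder, search_frame, tip_of gives the robot as it stands. Calls block until the motion is done:
- env.reach(position, orientation): joint-space move of the TCP to a pose.
- env.movel(position, frame=None, rate=0.15): straight line of the TCP; frame=None keeps the orientation; rate is the mean speed in m/s.
- env.goto_joints(angles): joint-space move.
- effector.release() and effector.grasp(squeeze=None): open the fingers fully, or close them until they stop; squeeze is the grip in N (None keeps the last).
- env.pause(seconds).
- solver.inverse_kinematics(position, orientation): joint angles nearest the present ones, or None.
- env.sense(): the state.
- viewer.read_camera(name): name is "scene" or "top" or "wrist"; returns (picture, depth): 420x560x3 uint8, red, green, blue; 420x560 float32, m along the optical axis (not along the pixel's ray), 0 where there is no reading.
- viewer.camera_info(name): a dict with "intrinsics" (3x3 intrinsics, pixels), "eye" and "rotation" of the camera in the world; the wrist camera has in their place "T_tool_cam" (4x4, takes a point from camera to tool coordinates, whose origin is the TCP and whose axes are the tool frame's). Camera axes: x right, y up, looking along -z (the intrinsics and any distortion apply to the point x, -y, -z); pixel columns grow to the right and rows downward; lengths in m; the calibration is good to about 2 mm. A picture is of the moment at which its call begins: read the wrist's pose just before it. camera_info takes no time and is no camera call.
A pose or a line that the arm cannot do raises env.PlanningError and nothing moves.
- workorder.finish_job(): hands the job in, once; it reports no verdict.
Trained networks look in the newest picture that a camera, given by its name, has taken for a name from the list of things; names that differ only in an ending like _2 or _b are one class to them, and where a whole thing is asked for, a point or a joint stands for the part that bears it (a point fixed in the world has none). Each returns a list of dicts, best first, with "score" (0 to 1); they miss things now and then, are a little off and sometimes report something else, mostly with a low value. They report only what shows in the picture. A call takes as long as a camera call. They do not tell look-alikes from the thing itself.
- search_frame(camera, name): "at" ([x, y, z] in m, in world coordinates, good to about 4 mm: the middle of the surface that is visible of it).
- tip_of(camera, name): "at" ([x, y, z] in m, in world coordinates, good to about 4 mm: a listed point, or the origin of a listed thing).
The state is a dict: "t": time; "joint_positions": joint angles; "joint_velocities": joint speeds; "tau": joint torques, N m; "ee_pos": TCP position; "tcp_rot": TCP orientation; "wrist_force": force on the tool from outside, world axes, zero at the start; "moment": the same for the moment, N m; "gripper_width": finger opening in m.
Only numpy, scipy, OpenCV 4.12 (cv2) and the standard library are available. Lean on these libraries where they do the work, as an engineer would, in place of code of your own. Each camera call takes 0.05 s, during which the arm holds its last target.

TASK

Build up the drive shaft on the baseboard: draw the keeper bolt back and seat every loose bearing block in the tray, one after another from the entry bearing with no gap, each block's groove dropped over the tongue before it and its foot down flush with the rails. Then thread the shaft through the entry bearing, all the blocks and the end bearing until its collar is up against the entry bearing, and push the bolt fully shut behind the collar. Leave the other things on the bench where they are.

Things in the scene. Friction and masses are not known exactly. Their poses are not given: they have to be found in the camera images.
- seat (a point): Entry bearing of the baseboard: centre of its hole in its outer (+y) face, 52 mm above the bench. Axes of all baseboard points: y along the shaft line, outwards through the entry (roughly the robot's left), z up. The shaft goes in here towards -y. Grey plate 60 wide (x), 20 thick (y), top 76 mm above the bench. All bearing holes are 15 mm across with a 2 mm chamfer.
- base: Plywood baseboard, fixed to the bench: a tray 106 mm wide (x), from below the seat (its origin) 214 mm long towards -y. Floor 10 mm above the bench, side rails up to 24 mm, 89 mm apart inside. The grey foot of the entry bearing, flush with the rails, has a fixed T-shaped tongue like a block's, pointing to -y into the tray.
- end_hole (a point): End bearing, fixed at the far end of the tray: centre of its hole, 52 mm above the bench, 199 mm from the entry's outer face in -y. Plate 60 wide (x), 18 thick (y), top at 76 mm.
- bay1 (a point): Bay 1, next to the entry: where the hole centre of a block seated there comes, 46 mm from the entry's outer face in -y, 52 mm above the bench. The bays are 36 mm apart with no walls between: a block is held by the rails and by the jigsaw joint with its neighbour on the entry side.
- bay2 (a point): Bay 2: the same, 82 mm from the entry face.
- bay3 (a point): Bay 3: the same, 118 mm from the entry face.
- bay4 (a point): Bay 4: the same, 154 mm from the entry face.
- block1_hole (a point): Loose grey bearing block (up to four, all alike, some may be absent), upright on the bench: centre of its hole, 42 mm above its underside. Foot 84 (x) x 34.5 (y) x 14 thick, its middle at y = +4 mm from this point. On it an upright plate 44 wide (x), 16 thick (y, centred on this point), top 66 mm up, hole along y. Hold it across the 44 mm. 0.10 to 0.16 kg.
- block2_hole (a point): Block like block1. In the jigsaw a tongue fits a groove. From the foot's -y edge sticks the T-shaped tongue, 12 mm long (neck 16 wide, head 28 wide and 6 long), off-centre at x = +14 mm; in the +y edge is the matching groove, also at x = +14, cut through from top to bottom. Play about 2 mm a side, here and at the rails.
- block3_hole (a point): Block like block1. Seated right, its axes are those of the baseboard (y to the entry), its groove is over the tongue of the entry foot or of the block before it, its foot top is flush with the rails, and this point lies at the bay's point. Turned half round it does not go down.
- block4_hole (a point): Block like block1.
- shaft_grip (a point): Loose shaft, lying level on its grip, where it balances: centre of its square wooden hand grip, 40 x 40 mm, 46 long (y), 20 mm above the bench. The shaft points along its own -y: grip, neck 12 mm thick and 18 long, metal collar 40 across and 8 thick, wooden dowel 12 mm thick and 220 long from the collar, its last 14 mm tapered to a blunt tip (269 mm from here). 0.10 to 0.16 kg.
- shaft_seat (a point): Point on the shaft's axis in the collar's front face, 49 mm from shaft_grip towards the tip; axes of the shaft. Fully home it lies at seat: collar against the entry bearing, tip 12 mm out of the end bearing.
- bolt (a joint): Keeper: steel slide bolt on a bracket on the +x side of the entry. 0 = shut: its 10 x 10 mm bar, underside 61 mm above the bench, crosses over the shaft's neck 12 to 22 mm outside the entry face, so that the collar passes neither in nor out. 0.040 = fully drawn, clear of the collar. Opens towards +x, 1.5 N of friction, stays where it is left. At the start shut or nearly so.
- bolt_peg (a point): Upright peg of the bolt, 10 mm in diameter, from 71 to 94 mm above the bench; this point is on its axis, 83 mm up. The things around it rise to 76 mm at most.
- wheel: Bystander: black rubber-tyred toy wheel lying flat, 66 mm across and 26 mm high; origin under its centre. To be left alone.
- motor: Bystander: small blue gear motor, 66 x 22 and 20 mm high; origin under its centre. To be left alone.
- beam: Bystander: black perforated beam, 124 x 16 and 16 mm high; origin under its centre. To be left alone.
- tape: Bystander: roll of tape lying flat, 90 across and 24 mm high; origin under its centre. To be left alone.
- board: Bystander: round green circuit board, 80 across and 8 mm high; origin under its centre. To be left alone.
- glue: Bystander: white glue bottle, 44 across and 120 mm high; origin under its centre. To be left alone.
- driver: Bystander: screwdriver lying on the bench; to be left alone.
Mind the look-alikes: they are no part of the job. Leave any yellow look-alike of the part that bears block2_hole alone. Leave any red look-alike of the part that bears block4_hole alone.

How it is judged:
On the way, in this order (a step that is already met when the one before it is completed fails the run):
1. every bearing block present is seated in the tray, jigsawed on from the entry bearing without a gap, flush and the right way round ((distance between block1_hole and bay1 below 0.012 m or (distance between block1_hole and bay2 below 0.012 m and distance between any of block2_hole, block3_hole, block4_hole and bay1 below 0.012 m) or (distance between block1_hole and bay3 below 0.012 m and distance between any of block2_hole, block3_hole, block4_hole and bay2 below 0.012 m) or (distance between block1_hole and bay4 below 0.012 m and distance between any of block2_hole, block3_hole, block4_hole and bay3 below 0.012 m)) and height (world z) of each of block1_hole, block2_hole, block3_hole, block4_hole below 0.055 m and angle between each of block1_hole, block2_hole, block3_hole, block4_hole's own z axis and vertical below 0.05 rad and angle between the y axis of each of block1_hole, block2_hole, block3_hole, block4_hole and the y axis of seat, either way round below 0.08 rad and y of seat in the frame of block1_hole above 0.02 m and (distance between block2_hole and bay1 below 0.012 m or (distance between block2_hole and bay2 below 0.012 m and distance between any of block1_hole, block3_hole, block4_hole and bay1 below 0.012 m) or (distance between block2_hole and bay3 below 0.012 m and distance between any of block1_hole, block3_hole, block4_hole and bay2 below 0.012 m) or (distance between block2_hole and bay4 below 0.012 m and distance between any of block1_hole, block3_hole, block4_hole and bay3 below 0.012 m)) and y of seat in the frame of block2_hole above 0.02 m and (distance between block3_hole and bay1 below 0.012 m or (distance between block3_hole and bay2 below 0.012 m and distance between any of block1_hole, block2_hole, block4_hole and bay1 below 0.012 m) or (distance between block3_hole and bay3 below 0.012 m and distance between any of block1_hole, block2_hole, block4_hole and bay2 below 0.012 m) or (distance between block3_hole and bay4 below 0.012 m and distance between any of block1_hole, block2_hole, block4_hole and bay3 below 0.012 m)) and y of seat in the frame of block3_hole above 0.02 m and (distance between block4_hole and bay1 below 0.012 m or (distance between block4_hole and bay2 below 0.012 m and distance between any of block1_hole, block2_hole, block3_hole and bay1 below 0.012 m) or (distance between block4_hole and bay3 below 0.012 m and distance between any of block1_hole, block2_hole, block3_hole and bay2 below 0.012 m) or (distance between block4_hole and bay4 below 0.012 m and distance between any of block1_hole, block2_hole, block3_hole and bay3 below 0.012 m)) and y of seat in the frame of block4_hole above 0.02 m), for 0.2 s.
2. the shaft is fully home through all the bearings, its collar against the entry bearing (all of step 1 and distance between shaft_seat and seat below 0.006 m and angle between the y axis of shaft_seat and the y axis of seat, either way round below 0.04 rad), for 0.2 s.
3. the keeper bolt is shut behind the collar (distance between shaft_seat and seat below 0.006 m and angle between the y axis of shaft_seat and the y axis of seat, either way round below 0.04 rad and value of joint bolt below 0.005 m), for 0.2 s.
At the end, for the whole second after the job is handed in: Present blocks fill the bays from the entry on: hole within 12 mm of the bay, 3 mm too high at most, upright to 0.05 rad, in line to 0.08, groove to the entry. Collar within 6 mm of the seat, shaft in line to 0.04 rad. Bolt shut to 5 mm. Blocks and shaft at rest (all of step 1 and all of step 3 and linear speed of each of block1, block2, block3, block4, shaft below 0.02 m/s); the robot touches nothing.
It fails at once if one of the bystanders is pushed more than 30 mm from its place (distance of any of wheel, motor, beam, tape, board, glue, driver from where it was at the start of the episode above 0.03 m).
Of block1, block2, block3, block4 only 3 to 4 are there at a start; the rules pass over those that are not, and their reading is None.
At some moment in a run one of block1, block2, block3, block4, shaft may be knocked a few centimetres aside while the robot is not near it.
It also fails if it takes over 200 s, if anything falls off the work surface, if the arm or the gripper's body presses on something with over 40 N, if the wrist force passes 120 N, or if a joint passes its speed limit or range.

## Working session

There is one attempt and no reset: what is moved stays moved. The work goes in short steps, each a Python script; the robot and the scene stay as the last script left them, time stands still between calls to the robot, and variables do not carry over. Pictures are saved under pics/ and viewed, and the job is handed in when it is done.

```bash
ls -la; mkdir -p pics; python3 - <<'E'
from station import env, viewer
import cv2
s=env.sense(); print(s['t'],s['ee_pos'],s['tcp_rot'],s['gripper_width'],s['wrist_force'])
for n in ['scene','top','wrist']:
    im,d=viewer.read_camera(n); cv2.imwrite(f'pics/{n}0.png',im[:,:,::-1]); 
    print(n,viewer.camera_info(n))
E
```

```text
total 12
drwxr-xr-x  3 agent agent 4096 Dec  7 14:44 .
drwxr-xr-x 23 root  root  4096 Dec  7 14:44 ..
drwxr-xr-x  2 agent agent 4096 Dec  7 14:44 pics
0.0 [0.18317723 0.62306365 0.21367393] [[ 9.59411627e-01 -3.36997163e-04  2.82009250e-01]
 [-2.82009409e-01 -1.69545531e-03  9.59410141e-01]
 [ 1.54815586e-04 -9.99998506e-01 -1.72167591e-03]] 0.09190724206164132 [-0.35025076  0.23519044 -0.00077001]
scene {'intrinsics': array([[447.80862017,   0.        , 282.61085841],
       [  0.        , 447.80862017, 203.96355671],
       [  0.        ,   0.        ,   1.        ]]), 'eye': array([ 0.98721695, -0.41597346,  0.87722813]), 'rotation': array([[ 0.68665854, -0.58843041,  0.42690713],
       [ 0.72693816,  0.56206814, -0.39451276],
       [-0.00780759,  0.58123064,  0.81370141]])}
top {'intrinsics': array([[405.88695249,   0.        , 278.17246681],
       [  0.        , 405.88695249, 217.01190561],
       [  0.        ,   0.        ,   1.        ]]), 'eye': array([ 0.42370183, -0.05018728,  1.14161587]), 'rotation': array([[ 0.01306984,  0.994012  , -0.1084865 ],
       [-0.99982988,  0.0115794 , -0.01435707],
       [-0.0130149 ,  0.10865569,  0.99399424]])}
wrist {'intrinsics': array([[360.0504568,   0.       , 284.9621645],
       [  0.       , 360.0504568, 211.1042641],
       [  0.       ,   0.       ,   1.       ]]), 'T_tool_cam': array([[-9.29162937e-04, -9.66693047e-01, -2.55936886e-01,
        -7.19237735e-02],
       [ 1.48470119e-04,  2.55936860e-01, -9.66693489e-01,
        -1.71076528e-01],
       [ 9.99999557e-01, -9.36214741e-04, -9.42820121e-05,
        -4.51015720e-05],
       [ 0.00000000e+00,  0.00000000e+00,  0.00000000e+00,
         1.00000000e+00]])}
```

View pics/top0.png

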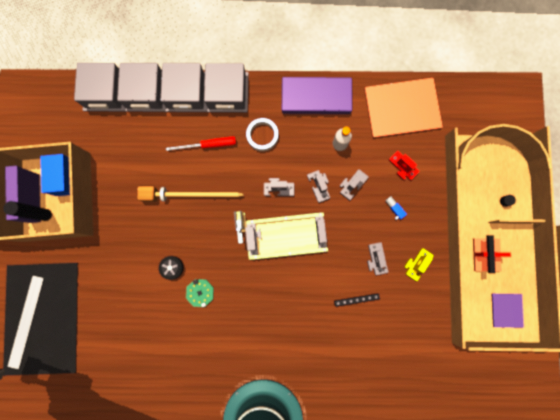

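View pics/scene0.png

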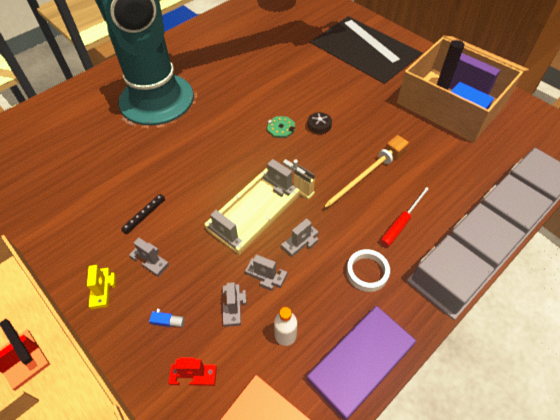

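The top view shows four grey blocks at about (279,187), (318,185), (353,184) and (377,258). The yellow one at (420,264) and the red one at (404,165) are look-alikes. The shaft lies at (147–242,194) with its tip to the right (-y), and the tray is at (287,237) with the bolt at (239,225).

```bash
python3 - <<'E'
from station import env, viewer, tip_of, search_frame
import cv2, numpy as np
for cam in ['top','scene']:
    im,d=viewer.read_camera(cam); np.savez(f'{cam}.npz',im=im,d=d)
    ci=viewer.camera_info(cam)
    def proj(p):
        c=ci['rotation'].T@(np.array(p)-ci['eye']); q=ci['intrinsics']@np.array([c[0],-c[1],-c[2]]); return q[:2]/q[2]
    for n in ['seat','base','end_hole','bay1','bay4','block1_hole','shaft_grip','shaft_seat','bolt_peg']:
        for r in tip_of(cam,n): print(cam,n,round(r['score'],2),np.round(r['at'],3),np.round(proj(r['at'])))
    for n in ['block1_hole','shaft_grip','bolt','glue','motor']:
        for r in search_frame(cam,n): print(cam,'S',n,round(r['score'],2),np.round(r['at'],3),np.round(proj(r['at'])))
print(env.sense()['t'])
for cam,box in [('top',(220,150,460,290)),('scene',(90,150,330,400))]:
    z=np.load(f'{cam}.npz'); x0,y0,x1,y1=box
    c=z['im'][y0:y1,x0:x1]; k=min(800/(x1-x0),600/(y1-y0)); cv2.imwrite(f'pics/{cam}_crop.png',cv2.resize(c,None,fx=k,fy=k,interpolation=cv2.INTER_CUBIC)[:,:,::-1])
E
```

```text
top seat 0.9 [0.486 0.05  0.051] [246. 237.]
top seat 0.54 [0.482 0.047 0.   ] [249. 240.]
top base 0.88 [0.48  0.047 0.002] [249. 241.]
top base 0.34 [ 0.63  -0.036  0.041] [279. 186.]
top end_hole 0.96 [ 0.507 -0.148  0.058] [320. 231.]
top bay1 0.86 [0.488 0.003 0.05 ] [264. 237.]
top bay1 0.83 [ 0.498 -0.072  0.054] [292. 234.]
top bay1 0.69 [ 0.499 -0.108  0.05 ] [305. 233.]
top bay1 0.62 [ 0.492 -0.033  0.052] [277. 236.]
top bay1 0.45 [ 0.76  -0.212  0.001] [341. 145.]
top bay4 0.86 [0.488 0.003 0.05 ] [264. 237.]
top bay4 0.83 [ 0.498 -0.072  0.054] [292. 234.]
top bay4 0.69 [ 0.499 -0.108  0.05 ] [305. 233.]
top bay4 0.62 [ 0.492 -0.033  0.052] [277. 236.]
top bay4 0.45 [ 0.76  -0.212  0.001] [341. 145.]
top block1_hole 0.85 [ 0.63  -0.035  0.042] [279. 186.]
top shaft_grip 0.92 [0.61 0.33 0.02] [149. 193.]
top shaft_seat 0.74 [0.609 0.282 0.016] [167. 194.]
top bolt_peg 0.4 [0.504 0.069 0.083] [238. 230.]
top S block1_hole 0.81 [ 0.623 -0.035  0.013] [279. 190.]
top S shaft_grip 0.94 [0.609 0.28  0.026] [166. 193.]
top S bolt 0.4 [0.501 0.067 0.077] [239. 231.]
top S bolt 0
[... 1036 characters left out ...]
[0.608 0.286 0.02 ] [384. 157.]
scene bolt_peg 0.42 [0.503 0.068 0.085] [294. 163.]
scene bolt_peg 0.42 [ 0.405  0.257 -0.002] [318. 128.]
scene S block1_hole 0.91 [ 0.638 -0.042  0.017] [300. 242.]
scene S block1_hole 0.67 [0.612 0.287 0.026] [385. 156.]
scene S block1_hole 0.59 [ 0.504 -0.041  0.018] [260. 206.]
scene S block1_hole 0.18 [0.783 0.012 0.01 ] [365. 271.]
scene S shaft_grip 0.8 [0.611 0.286 0.023] [385. 157.]
scene S bolt 0.58 [ 0.507 -0.036  0.018] [263. 205.]
scene S glue 0.61 [ 0.772 -0.214  0.079] [286. 326.]
scene S motor 0.83 [ 0.578 -0.36   0.018] [166. 318.]
scene S motor 0.35 [ 0.772 -0.216  0.078] [285. 327.]
scene S motor 0.29 [ 0.505 -0.041  0.023] [260. 205.]
1.65
```

```bash
python3 - <<'E'
from station import env, viewer, tip_of, search_frame
import numpy as np
for cam in ['top','scene']:
    viewer.read_camera(cam)
    for n in ['block2_hole','block3_hole','block4_hole']:
        for r in tip_of(cam,n): print(cam,n,round(r['score'],2),np.round(r['at'],3))
print(env.sense()['t'])
E
```

```text
top block2_hole 0.57 [ 0.424 -0.424  0.041]
top block2_hole 0.56 [ 0.435 -0.309  0.042]
top block2_hole 0.46 [0.484 0.048 0.051]
top block3_hole 0.94 [ 0.642 -0.244  0.043]
top block3_hole 0.27 [ 0.57  -0.373  0.001]
top block4_hole 0.93 [ 0.638 -0.154  0.042]
top block4_hole 0.85 [ 0.696 -0.388  0.043]
scene block2_hole 0.79 [ 0.435 -0.309  0.04 ]
scene block2_hole 0.78 [ 0.426 -0.423  0.041]
scene block2_hole 0.31 [ 0.764 -0.206 -0.002]
scene block3_hole 0.66 [ 0.632 -0.035  0.045]
scene block3_hole 0.6 [ 0.641 -0.244  0.05 ]
scene block3_hole 0.26 [0.488 0.003 0.053]
scene block4_hole 0.86 [ 0.696 -0.386  0.042]
scene block4_hole 0.75 [ 0.641 -0.153  0.04 ]
scene block4_hole 0.49 [ 0.499 -0.106  0.053]
scene block4_hole 0.44 [ 0.784  0.015 -0.001]
2.05
```

View pics/top_crop.png

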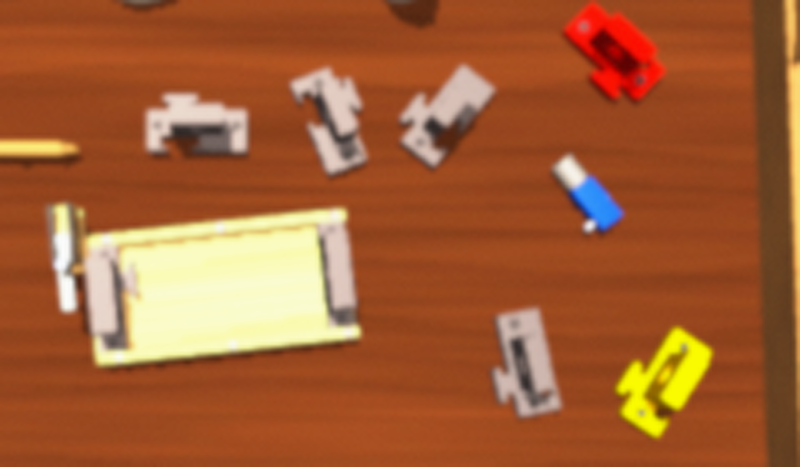

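View pics/scene_crop.png

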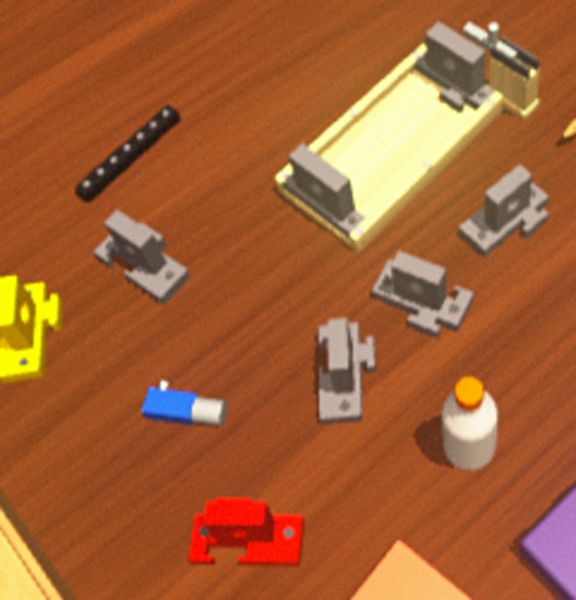

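The crops confirm four grey blocks. Tongues stick out to +x on the first (197,105), upper right on the second (340,95), left on the third (410,115) and left on the fourth (505,385). Next I look from the wrist camera above the tray, which should also take in three of the blocks.

```bash
cat > h.py <<'E'
from station import env, effector, solver, viewer, workorder, search_frame, tip_of
import numpy as np, cv2
def R(yaw):
    "tool down, tool z (jaw dir) at world angle yaw"
    z=np.array([np.cos(yaw),np.sin(yaw),0]); y=np.array([0,0,-1.]); return np.column_stack([np.cross(y,z),y,z])
def wrist(name=None):
    s=env.sense(); im,d=viewer.read_camera('wrist'); ci=viewer.camera_info('wrist')
    T=np.eye(4); T[:3,:3]=s['tcp_rot']; T[:3,3]=s['ee_pos']; T=T@ci['T_tool_cam']
    if name: cv2.imwrite(f'pics/{name}.png',im[:,:,::-1])
    return im,d,ci['intrinsics'],T
def cloud(d,K,T):
    v,u=np.mgrid[:d.shape[0],:d.shape[1]]
    P=np.stack([(u-K[0,2])/K[0,0]*d,-(v-K[1,2])/K[1,1]*d,-d],-1)
    W=P@T[:3,:3].T+T[:3,3]; W[d<=0]=np.nan; return W
def st():
    s=env.sense(); print('t',round(s['t'],2),'tcp',np.round(s['ee_pos'],4),'F',np.round(s['wrist_force'],2),'M',np.round(s['moment'],2),'w',round(s['gripper_width'],4)); return s
E
python3 - <<'E'
from h import *
th=0.117
for yaw in [th,th+np.pi]:
    for p in [(0.495,-0.05,0.27),(0.5035,0.0685,0.08),(0.484,0.047,0.05),(0.507,-0.147,0.05)]:
        q=solver.inverse_kinematics(p,R(yaw)); print(yaw,p,None if q is None else np.round(q,2))
E
```

```text
0.117 (0.495, -0.05, 0.27) [-0.68  0.16  0.8   1.94 -0.13  1.09  0.3 ]
0.117 (0.5035, 0.0685, 0.08) [-0.59  0.45  0.48  2.07 -0.32  0.69  0.22]
0.117 (0.484, 0.047, 0.05) [-0.52  0.47  0.43  2.13 -0.35  0.6   0.28]
0.117 (0.507, -0.147, 0.05) [-0.46  0.67  0.9   2.06 -0.76  0.78  1.03]
3.258592653589793 (0.495, -0.05, 0.27) [-1.08  0.36  1.39  1.96 -0.39  1.15 -2.56]
3.258592653589793 (0.5035, 0.0685, 0.08) [-1.13  0.91  1.34  2.1  -1.05  1.09 -2.27]
3.258592653589793 (0.484, 0.047, 0.05) [-1.1   0.97  1.34  2.16 -1.15  1.08 -2.14]
3.258592653589793 (0.507, -0.147, 0.05) [-0.68  1.03  1.34  2.07 -1.16  1.14 -1.8 ]
```

```bash
python3 - <<'E'
from h import *
th=0.117
env.reach((0.53,-0.06,0.28),R(th))
im,d,K,T=wrist('w1'); W=cloud(d,K,T); np.savez('w1.npz',im=im,d=d,K=K,T=T)
st()
for lab,z0,z1 in [('floorbench',-.01,.006)]:
    m=(W[...,2]>z0)&(W[...,2]<z1); print(lab,m.sum(),np.nanmedian(W[...,2][m]),np.nanstd(W[...,2][m]))
m=(W[...,2]>0.068)&(W[...,2]<0.085); print(m.sum())
n,lab,stt,cen=cv2.connectedComponentsWithStats(m.astype(np.uint8))
for i in range(1,n):
    if stt[i,4]>20:
        p=W[lab==i]; print(stt[i],np.round(np.median(p,0),4), cv2.minAreaRect((p[:,:2]*1000).astype(np.float32)), np.percentile(p[:,2],[5,50,95]))
E
```

```text
t 4.82 tcp [ 0.5302 -0.059   0.2798] F [-0.28 -0.05  0.29] M [-0.05  0.07  0.04] w 0.0922
floorbench 144284 0.001137397152231101 0.0008898109974899181
3566
[ 241   46   87   21 1102] [0.517  0.0663 0.0728] ((513.4063110351562, 67.9356689453125), (83.81826782226562, 17.97610855102539), 6.761157512664795) [0.07055282 0.07276005 0.07698371]
[ 218   75   62   22 1332] [0.4831 0.0368 0.077 ] ((482.7088623046875, 36.868980407714844), (59.55101776123047, 19.433753967285156), 6.871875762939453) [0.07523687 0.07702171 0.07825171]
[227 253  54  19 984] [ 0.5056 -0.1488  0.0769] ((505.3780822753906, -150.1811981201172), (59.94339370727539, 19.778034210205078), 6.4578938484191895) [0.07091517 0.07693295 0.07818204]
```

View pics/w1.png

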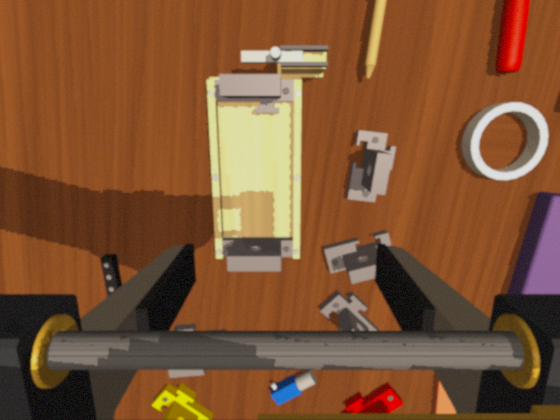

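Depth is clean, with a bias of about +1 mm in height. The picture shows the bolt peg at (275,53), the entry plate at (250,86), the end plate at (255,250) and block A at (372,165). I'll fit the base frame and the visible blocks.

```bash
cat >> h.py <<'E'
def rect(p):
    (c,(w,h),a)=cv2.minAreaRect((p*1000).astype(np.float32)); a=np.deg2rad(a)
    if w<h: w,h,a=h,w,a+np.pi/2
    return np.array(c)/1000,w,h,a   # a: direction of long side
def fitblock(W,guess,rad=0.045,zoff=0.0,verbose=True):
    p=W.reshape(-1,3); p=p[np.isfinite(p[:,0])]; g=np.array(guess[:2])
    p=p[np.hypot(*(p[:,:2]-g).T)<rad+0.02]; z=p[:,2]-zoff
    top=p[(z>0.0635)&(z<0.071)][:,:2]
    top=top[np.hypot(*(top-g).T)<rad]
    if len(top)<30: return None
    # drop stray pixels: keep main body
    c0=np.median(top,0); top=top[np.hypot(*(top-c0).T)<0.028]
    c,w,h,a=rect(top)
    f=p[(z>0.008)&(z<0.018)][:,:2]-c
    best=None
    for yaw in (a,a+np.pi):
        X=np.array([np.cos(yaw),np.sin(yaw)]); Y=np.array([-np.sin(yaw),np.cos(yaw)])
        x=f@X; y=f@Y
        # inside model: foot
        foot=(abs(x)<.042)&(y>-.01325)&(y<.02125); tong=(abs(x-.014)<.014)&(y<-.01325)&(y>-.02525)
        far=((abs(x)<.045)&(y>.022)&(y<.026))|((abs(x+.02)<.015)&(y<-.015)&(y>-.026))
        sc=foot.sum()+2*tong.sum()-3*far.sum()
        if best is None or sc>best[0]: best=(sc,yaw,(int(foot.sum()),int(tong.sum()),int(far.sum())))
        if verbose: print('   ',round(yaw,3),sc,int(foot.sum()),int(tong.sum()),int(far.sum()))
    yaw=(best[1]+np.pi)%(2*np.pi)-np.pi
    if verbose: print('block c',np.round(c,4),'size',round(w,1),round(h,1),'yaw',round(yaw,3),'n',len(top))
    return c,yaw,w,h,best[0]
E
python3 - <<'E'
from h import *
z=np.load('w1.npz'); W=cloud(z['d'],z['K'],z['T'])
p=W.reshape(-1,3); p=p[np.isfinite(p[:,0])]
for b in [(0.63,-0.035),(0.64,-0.154),(0.642,-0.244),(0.435,-0.309)]: fitblock(W,b,zoff=.001)
t=p[(p[:,2]>.0755)&(p[:,2]<.0785)][:,:2]
cs=[]
for g in [(.4827,.0369),(.505,-.149)]:
    q=t[np.hypot(*(t-g).T)<.034]; r=rect(q); cs.append(r[0]); print(r)
th=rect(t[np.hypot(*(t-(.4827,.0369)).T)<.034])[3]
d=cs[0]-cs[1]; print('th from centres',np.arctan2(-d[0],d[1]),'dist',np.linalg.norm(d))
th=np.arctan2(-d[0],d[1]); X=np.array([np.cos(th),np.sin(th)]); Y=np.array([-np.sin(th),np.cos(th)])
r=p[(p[:,2]>.0225)&(p[:,2]<.0275)][:,:2]-cs[0]; x=r@X; y=r@Y
for y0,y1 in [(-.06,-.03),(-.1,-.06),(-.14,-.1),(-.17,-.14)]:
    m=(y>y0)&(y<y1)&(abs(x)<.07); xx=x[m]; L=xx[xx<0]; H=xx[xx>0]; print(y0,len(L),len(H),np.round(np.percentile(L,[3,50,97]),4),np.round(np.percentile(H,[3,50,97]),4))
m=(p[:,2]>.0855); m&=(np.hypot(p[:,0]-.5,p[:,1]-.068)<.03); print('peg',m.sum(),p[m].mean(0),p[m][:,2].max(), np.ptp(p[m],axis=0))
E
```

```text
1.574 1194 1062 66 0
    4.715 802 759 161 93
block c [ 0.6305 -0.0355] size 44.4 16.4 yaw 1.574 n 630
    0.388 737 740 0 1
    3.529 688 460 159 30
block c [ 0.6315 -0.1528] size 31.0 17.4 yaw 0.388 n 356
    0.163 -3 0 0 1
    3.304 0 0 0 0
block c [ 0.4353 -0.3115] size 43.9 11.7 yaw -2.979 n 241
(array([0.48185739, 0.04393587]), 59.55095291137695, 32.46891403198242, np.float64(0.12001213376397755))
(array([ 0.5055239 , -0.15007666]), 59.602149963378906, 19.575260162353516, np.float64(0.11980373308630045))
th from centres 0.1213847032562468 dist 0.19545067331942953
-0.06 211 264 [-0.0526 -0.0484 -0.0444] [0.0047 0.0481 0.0528]
-0.1 257 240 [-0.0528 -0.0486 -0.0445] [0.0449 0.0484 0.0521]
-0.14 244 228 [-0.0528 -0.0485 -0.0446] [0.045  0.0487 0.0524]
-0.17 168 162 [-0.0528 -0.0488 -0.0446] [0.0452 0.0489 0.0526]
peg 107 [0.50529033 0.06653668 0.09433042] 0.09708098484427602 [0.00863449 0.00918427 0.01142408]
```

Base fit: seat at about (0.4815, 0.0470), yaw 0.1205. The plate-centre distance (188.4 mm against 189) and the rail symmetry agree. Peg at (0.5053, 0.0665). Now I draw the bolt.

```bash
cat >> h.py <<'E'
TH=0.1205; SEAT=np.array([0.4815,0.0470]); BX=np.array([np.cos(TH),np.sin(TH)]); BY=np.array([-np.sin(TH),np.cos(TH)])
def bp(x,y): return SEAT+BX*x+BY*y
E
python3 - <<'E'
from h import *
env.reach((0.5053,0.0665,0.15),R(TH))
env.movel((0.5053,0.0665,0.082)); st()
effector.grasp(10); s=st()
p=np.array(s['ee_pos']); f0=s['wrist_force']
for k in range(1,13):
    step=0.030 if k==1 else 0.002
    p[:2]+=BX*step; env.movel(p,rate=0.06); s=env.sense(); f=(s['wrist_force']-f0)[:2]@BX
    print(k,np.round(s['ee_pos'],4),round(f,2),round(s['gripper_width'],4))
    if f<-7: break
E
```

```text
t 6.17 tcp [0.5063 0.0657 0.0829] F [ 0.39 -0.69 -0.  ] M [-0.07  0.04  0.03] w 0.092
t 7.39 tcp [0.5054 0.0665 0.082 ] F [ 0.09  0.22 -0.3 ] M [-0.09 -0.11 -0.03] w 0.0094
1 [0.5362 0.0702 0.082 ] 1.29 0.0089
2 [0.537  0.0703 0.082 ] -0.04 0.0091
3 [0.539  0.0705 0.082 ] -1.5 0.0095
4 [0.5401 0.0707 0.0819] -5.98 0.0093
5 [0.5403 0.0707 0.0817] -10.19 0.0092
```

```bash
python3 - <<'E'
from h import *
p=np.array(env.sense()['ee_pos'])
effector.release(); p[2]=0.2; env.movel(p,rate=0.25); st()
for n,c,y in [('A',(.6305,-.0355),1.574),('B',(.64,-.154),.3),('C',(.642,-.244),2.36),('D',(.435,-.311),-2.979)]:
    for yy in (y,y+np.pi):
        for z in (.2,.03):
            q=solver.inverse_kinematics((*c,z),R(yy)); print(n,round(yy,2),z,None if q is None else np.round(q,2))
E
```

```text
t 10.93 tcp [0.5395 0.0711 0.1992] F [-0.88 -0.52 -0.72] M [-0.02  0.07  0.01] w 0.0923
A 1.57 0.2 [-0.28  0.46  0.39  1.69 -0.2   1.03  1.74]
A 1.57 0.03 [-0.21  0.68  0.29  1.78 -0.27  0.73  1.8 ]
A 4.72 0.2 [-0.71  0.65  1.05  1.71 -0.61  1.15 -1.05]
A 4.72 0.03 [-0.6   0.85  0.88  1.8  -0.83  0.91 -0.9 ]
B 0.3 0.2 [-0.29  0.56  0.68  1.63 -0.39  1.09  0.8 ]
B 0.3 0.03 [-0.22  0.77  0.59  1.72 -0.55  0.82  0.92]
B 3.44 0.2 [-0.59  0.86  1.3   1.65 -0.85  1.32 -1.98]
B 3.44 0.03 [-0.52  1.04  1.13  1.74 -1.06  1.1  -1.87]
C 2.36 0.2 [ 0.13  0.55  0.27  1.53 -0.16  1.08  2.8 ]
C 2.36 0.03 [ 0.22  0.74  0.14  1.62 -0.13  0.79  2.78]
C 5.5 0.2 [-0.26  0.68  0.9   1.56 -0.57  1.18 -0.03]
C 5.5 0.03 [-0.2   0.88  0.78  1.65 -0.74  0.93  0.09]
D -2.98 0.2 [-0.41  0.63  1.35  1.95 -0.69  1.14 -1.75]
D -2.98 0.03 [-0.24  0.88  1.12  2.05 -1.04  0.93 -1.52]
D 0.16 0.2 [-0.19  0.39  0.95  1.94 -0.38  0.99  1.09]
D 0.16 0.03 [ 0.08  0.62  0.61  2.04 -0.57  0.66  1.23]
```

```bash
cat >> h.py <<'E'
def look(guess,yaw,z=0.2,name=None):
    env.reach((guess[0],guess[1],z),R(yaw)); env.pause(0.25)
    im,d,K,T=wrist(name); return fitblock(cloud(d,K,T),guess,zoff=.001)
def pick(c,yaw,z=0.030,sq=25):
    env.reach((c[0],c[1],0.12),R(yaw)); env.movel((c[0],c[1],z),rate=0.12); s=st()
    effector.grasp(sq); s=st(); return s
E
python3 - <<'E'
from h import *
r=look((.6305,-.0355),1.574,name='pA')
c,yaw,w,h,sc=r
assert 42<w<47 and 14<h<19
s=pick(c,yaw)
p=np.array(s['ee_pos']); p[2]=0.16; env.movel(p,rate=0.2); st()
env.reach((*bp(0,-.046),0.16),R(TH)); env.pause(.2); im,d,K,T=wrist('hA'); np.savez('hA.npz',im=im,d=d,K=K,T=T); st()
E
```

```text
1.581 1713 1537 88 0
    4.723 1047 1052 242 163
block c [ 0.6312 -0.0357] size 43.4 16.1 yaw 1.581 n 914
t 13.93 tcp [ 0.6319 -0.0358  0.0309] F [0.27 0.61 0.55] M [ 0.03  0.   -0.01] w 0.0919
t 14.72 tcp [ 0.6312 -0.0356  0.03  ] F [-0.77  0.96  0.33] M [0.1  0.06 0.02] w 0.0441
t 15.52 tcp [ 0.6303 -0.0354  0.1589] F [-0.26 -0.17 -1.85] M [ 0.06  0.03 -0.03] w 0.0438
t 17.06 tcp [0.4872 0.0011 0.1599] F [ 0.14  0.52 -0.46] M [-0.05  0.02  0.01] w 0.0438
```

View pics/hA.png

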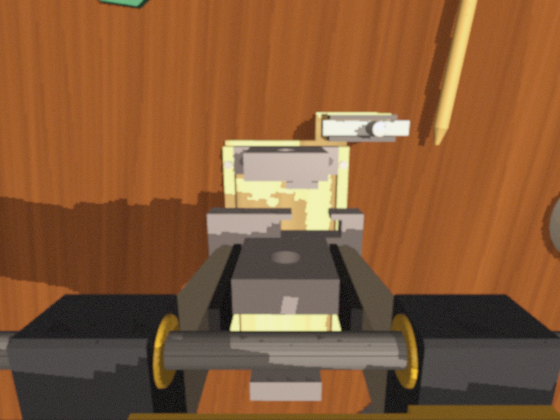

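View pics/pA.png

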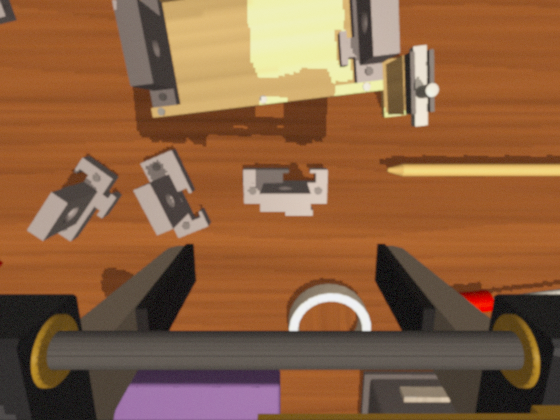

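Block A is held: its groove at (312,212) faces the entry tongue at (305,182). I'll measure the in-hand offset and the base again from this viewpoint.

```bash
cat >> h.py <<'E'
def inhand(W,tcp,yaw,zoff=0.0):
    "offset of block origin from tcp in the block frame (yaw)"
    X=np.array([np.cos(yaw),np.sin(yaw)]); Y=np.array([-np.sin(yaw),np.cos(yaw)])
    p=W.reshape(-1,3); p=p[np.isfinite(p[:,0])]; q=p[:,:2]-tcp[:2]; x=q@X; y=q@Y; z=p[:,2]-tcp[2]
    m=(z>.030)&(z<.042)&(abs(x)<.026)&(abs(y)<.02); r=rect(np.column_stack([x[m],y[m]])); print('top',np.round(r[0],4),round(r[1],1),round(r[2],1),round(r[3],3),'z',np.round(np.percentile(z[m],[5,50,95]),4))
    m=(z>-.022)&(z<-.010)&(abs(x)<.046)&(y>.0)&(y<.03)
    if m.sum(): print('foot +y edge',np.percentile(y[m],[90,98,100]).round(4),'x ext',np.percentile(x[m],[0,2,98,100]).round(4),'z',np.percentile(z[m],[5,50,95]).round(4))
    return r
def fitbase(W):
    p=W.reshape(-1,3); p=p[np.isfinite(p[:,0])]; q=p[:,:2]-SEAT; x=q@BX; y=q@BY; z=p[:,2]
    m=(z>.0755)&(z<.079)&(abs(x)<.036)&(y<.004)&(y>-.03); r=rect(np.column_stack([x[m],y[m]])); print('entry top (expect 0,-.010)',np.round(r[0],4),round(r[1],1),round(r[2],1),round(r[3],4),m.sum())
    for sgn in (-1,1):
        m=(z>.0225)&(z<.0275)&(x*sgn>.035)&(x*sgn<.06)&(y<-.03)&(y>-.19)
        if m.sum()>30: print('rail',sgn,m.sum(),np.percentile(x[m],[3,50,97]).round(4))
E
python3 - <<'E'
from h import *
z=np.load('hA.npz'); W=cloud(z['d'],z['K'],z['T']); s=env.sense()
inhand(W,s['ee_pos'],TH); fitbase(W)
E
```

```text
top [0.     0.0001] 52.0 20.9 0.002 z [0.0319 0.0369 0.0384]
foot +y edge [0.0206 0.021  0.0213] x ext [-0.0425 -0.0412  0.0407  0.0419] z [-0.0198 -0.015  -0.0134]
entry top (expect 0,-.010) [ 0.0003 -0.0096] 60.1 20.2 3.1413 2422
rail -1 373 [-0.0524 -0.0481 -0.0442]
rail 1 387 [0.0447 0.0481 0.0528]
```

```bash
cat >> h.py <<'E'
def lower(c,z0=0.058,z1=0.0402,step=0.003,fmax=8,rate=0.05):
    env.movel((*c,z0),rate=0.12); env.pause(.15); s=env.sense(); f0=s['wrist_force']; z=z0
    while z>z1:
        z=max(z1,z-step); env.movel((*c,z),rate=rate); s=env.sense(); f=s['wrist_force']-f0
        print(round(z,4),np.round(s['ee_pos'],4),np.round(f,1))
        if f[2]>fmax or np.hypot(*f[:2])>fmax+4: print('CONTACT'); return False
    return True
def letgo(z=0.16):
    effector.release(); p=np.array(env.sense()['ee_pos']); p[2]=z; env.movel(p,rate=0.2); env.pause(0.2)
E
python3 - <<'E'
from h import *
ok=lower(bp(0.0002,-.0458)); print(ok)
env.pause(.2); st()
E
```

```text
0.055 [0.4871 0.0017 0.055 ] [ 0.9  0.3 -0.7]
0.052 [0.487  0.0015 0.0518] [ 0.  -0.2  0.6]
0.049 [0.4871 0.0015 0.0488] [1.  0.7 0.8]
0.046 [0.487  0.0015 0.0458] [0.  0.2 0.2]
0.043 [0.4871 0.0015 0.0428] [ 0.9 -0.4 -0. ]
0.0402 [0.4871 0.0015 0.0401] [ 0.1 -0.3  0.4]
True
t 19.91 tcp [0.4871 0.0016 0.0402] F [-0.7  -0.06 -0.71] M [-0.08  0.08  0.  ] w 0.0439
```

```bash
python3 - <<'E'
from h import *
letgo(0.2); im,d,K,T=wrist('aA'); W=cloud(d,K,T)
W2=W.copy(); W2[...,2]-=.010
c,y,*_=fitblock(W2,bp(0,-.046),rad=.03,zoff=.001,verbose=False); q=c-SEAT; print('block A in base',q@BX,q@BY,y-TH)
r=look((.638,-.153),.3,name='pB'); st()
E
```

```text
block A in base -7.023272893110553e-05 -0.03567932617964944 -3.151929355590119
    0.394 1732 1528 102 0
    3.535 1026 1052 230 162
block c [ 0.6376 -0.1505] size 44.1 16.5 yaw 0.394 n 941
t 23.11 tcp [ 0.638  -0.1516  0.2005] F [ 0.08 -0.39  0.01] M [-0.07  0.03  0.04] w 0.0919
```

View pics/pB.png

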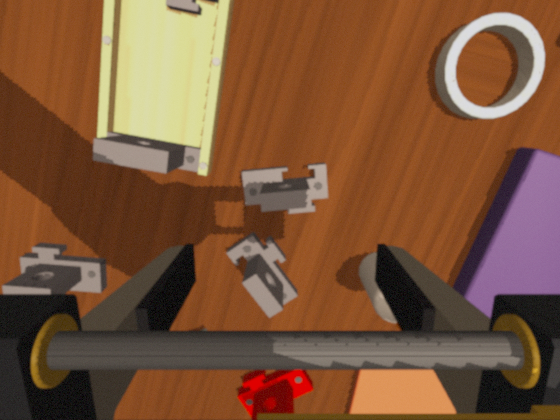

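View pics/aA.png

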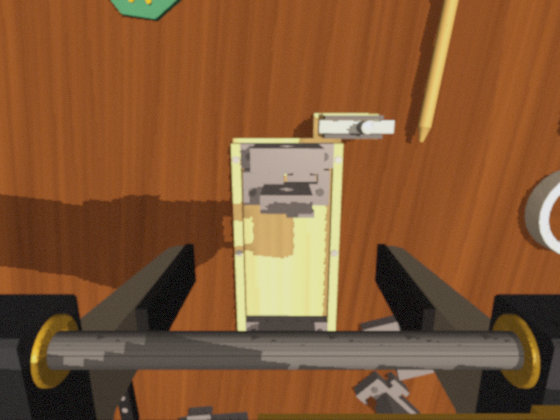

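aA shows block A down flush with the rails, its groove closed over the entry tongue at (300,178). pB shows block B (grey) at (285,188) with its groove up and tongue down. I pick B for bay 2.

```bash
cat >> h.py <<'E'
def carry(bay,c,yaw,tag,placeyaw=None):
    py=TH if placeyaw is None else placeyaw
    s=pick(c,yaw)
    if not .041<s['gripper_width']<.047: print('BAD GRIP'); return
    p=np.array(s['ee_pos']); p[2]=0.16; env.movel(p,rate=0.2)
    t=bp(0.0002,-.0098-.036*bay)
    env.reach((*t,0.16),R(py)); env.pause(.2); im,d,K,T=wrist('h'+tag); W=cloud(d,K,T); s=st()
    inhand(W,s['ee_pos'],py); fitbase(W); np.savez('h'+tag+'.npz',im=im,d=d,K=K,T=T)
E
python3 - <<'E'
from h import *
carry(2,np.array([.6376,-.1505]),.394,'B')
E
```

```text
t 24.43 tcp [ 0.6382 -0.1509  0.0308] F [ 0.16 -0.14 -0.22] M [-0.01 -0.04 -0.02] w 0.0919
t 25.21 tcp [ 0.6377 -0.1505  0.0301] F [ 0.22 -0.28  1.17] M [-0.04  0.04 -0.02] w 0.044
t 27.03 tcp [ 0.4924 -0.0353  0.16  ] F [ 0.03  0.02 -1.21] M [-0.05  0.09 -0.  ] w 0.0441
top [-0.     -0.0001] 52.0 21.0 3.141 z [0.0321 0.037  0.0385]
foot +y edge [0.0208 0.0211 0.0215] x ext [-0.0423 -0.041   0.0409  0.0423] z [-0.02   -0.015  -0.0134]
entry top (expect 0,-.010) [ 0.0003 -0.0098] 60.1 19.8 3.141 2687
rail -1 1018 [-0.0524 -0.0464 -0.0359]
rail 1 1016 [0.0358 0.0469 0.0528]
```

View pics/hB.png

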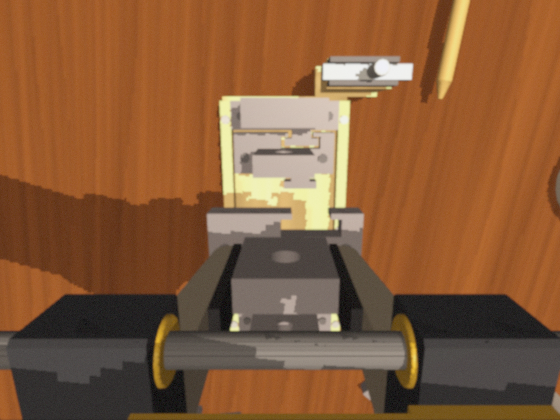

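```bash
cat >> h.py <<'E'
def seated(W,bay):
    p=W.reshape(-1,3); p=p[np.isfinite(p[:,0])]; q=p[:,:2]-SEAT; x=q@BX; y=q@BY; z=p[:,2]; yc=-.010-.036*bay
    m=(z>.0755)&(z<.079)&(abs(x)<.027)&(abs(y-yc)<.013)
    if m.sum()<30: print('no top',bay); return
    r=rect(np.column_stack([x[m],y[m]-yc])); print('bay',bay,'err',np.round(r[0],4),round(r[1],1),round(r[2],1),'yaw',round(r[3],4),'ztop',np.median(z[m]).round(4))
    m=(z>.020)&(z<.030)&(abs(x)<.042)&(abs(y-yc)<.012); 
    if m.sum()>10: print('   foot z',np.percentile(z[m],[5,50,95]).round(4))
E
python3 - <<'E'
from h import *
z=np.load('hB.npz'); W=cloud(z['d'],z['K'],z['T']); seated(W,1)
ok=lower(bp(0.0002,-.0818),step=.004); print(ok)
E
```

```text
bay 1 err [-0.0003  0.0001] 44.0 15.8 yaw 3.14 ztop 0.0771
   foot z [0.0239 0.0252 0.0269]
0.054 [ 0.4914 -0.0341  0.0539] [-0.2 -0.5 -0.6]
0.05 [ 0.4913 -0.0342  0.0497] [ 0.5 -1.5  0.1]
0.046 [ 0.4913 -0.0342  0.0457] [ 0.1 -0.6 -1.4]
0.042 [ 0.4913 -0.0342  0.0418] [ 0.4 -0.4 -0.9]
0.0402 [ 0.4915 -0.0342  0.0402] [-0.4 -0.1 -0.4]
True
```

```bash
python3 - <<'E'
from h import *
letgo(0.2); im,d,K,T=wrist('aB'); W=cloud(d,K,T); seated(W,1); seated(W,2)
r=look((.641,-.242),2.36,name='pC'); st()
E
```

```text
bay 1 err [-0.0003 -0.0002] 43.4 15.7 yaw 0.002 ztop 0.0771
   foot z [0.0239 0.0252 0.0266]
bay 2 err [-0.0002  0.0003] 43.0 16.0 yaw 3.1405 ztop 0.0771
   foot z [0.0235 0.0252 0.0265]
    2.468 1721 1505 108 0
    5.61 1018 1047 230 163
block c [ 0.6452 -0.244 ] size 44.0 16.5 yaw 2.468 n 936
t 33.83 tcp [ 0.6411 -0.2417  0.2001] F [-0.18 -0.53 -0.37] M [0.04 0.02 0.01] w 0.0919
```

View pics/pC.png

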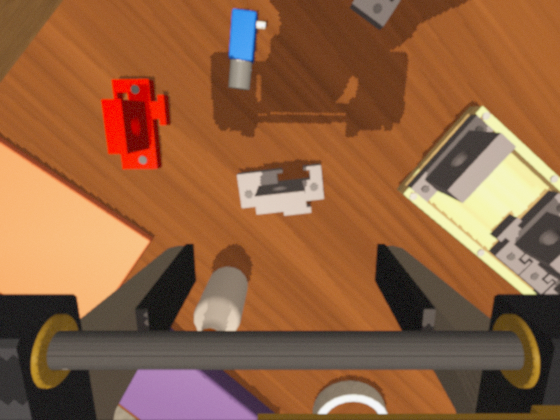

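pC shows block C, the grey one, at (282,190). The red look-alike at (133,125) and the glue at (220,300) stay clear. I check the wrist-joint margin before picking.

```bash
python3 - <<'E'
from h import *
c=np.array([.6452,-.2440]);yaw=2.468
print(np.round(env.sense()['joint_positions'],2))
for z in (.12,.03,.16): q=solver.inverse_kinematics((*c,z),R(yaw)); print(None if q is None else np.round(q,2))
q=solver.inverse_kinematics((*bp(0,-.118),.16),R(TH)); print(np.round(q,2))
E
```

```text
[ 0.05  0.56  0.39  1.54 -0.23  1.09  2.85]
[ 0.17  0.63  0.21  1.58 -0.15  0.95  2.9 ]
[ 0.32  0.74 -0.01  1.6   0.01  0.8   2.77]
[ 0.17  0.59  0.21  1.55 -0.14  1.01  2.89]
[-0.67  0.39  0.92  2.06 -0.4   0.88  0.59]
```

```bash
python3 - <<'E'
from h import *
c=np.array([.6452,-.2440])
carry(3,c,2.41,'C')
E
```

```text
t 35.15 tcp [ 0.6459 -0.2444  0.0309] F [0.53 0.34 0.95] M [ 0.07  0.04 -0.02] w 0.0922
t 35.92 tcp [ 0.6452 -0.244   0.03  ] F [0.34 0.71 0.66] M [ 0.14  0.09 -0.01] w 0.0441
t 38.97 tcp [ 0.4959 -0.0701  0.16  ] F [ 0.81 -0.32 -1.44] M [-0.08  0.07  0.02] w 0.0442
top [-0.0001 -0.0001] 52.0 21.4 3.135 z [0.0319 0.037  0.0384]
foot +y edge [0.0205 0.0232 0.024 ] x ext [-0.0436 -0.0418  0.0399  0.0414] z [-0.0199 -0.015  -0.0134]
entry top (expect 0,-.010) [ 0.0003 -0.0097] 60.0 19.9 0.0005 2947
rail -1 1890 [-0.0524 -0.0459 -0.0357]
rail 1 1765 [0.0355 0.0463 0.0528]
```

View pics/hC.png

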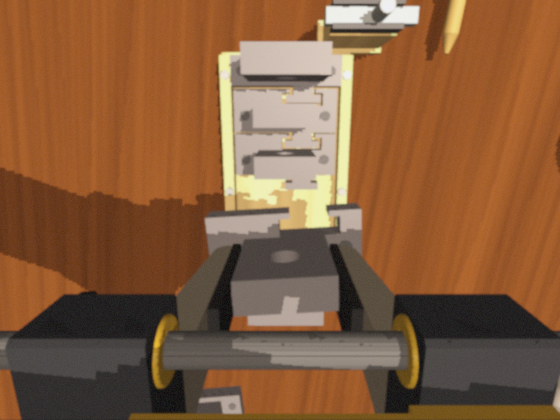

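Block C did not turn straight in the jaws: its foot edge is tilted, from (208,215) to (360,207). I measure that tilt and compensate for it with the tool yaw.

```bash
python3 - <<'E'
from h import *
z=np.load('hC.npz'); W=cloud(z['d'],z['K'],z['T']); s=env.sense(); tcp=s['ee_pos']
seated(W,1); seated(W,2)
p=W.reshape(-1,3); p=p[np.isfinite(p[:,0])]; q=p[:,:2]-tcp[:2]; x=q@BX;y=q@BY;zz=p[:,2]-tcp[2]
def edge(x,y,zz):
    ex=[];ey=[]
    for a in list(np.arange(-.040,-.004,.003))+list(np.arange(.030,.039,.003)):
        m=(zz>-.022)&(zz<-.010)&(abs(x-a)<.0015)&(y>.005)&(y<.03)
        if m.sum()>4: ex.append(a);ey.append(np.percentile(y[m],95))
    return np.polyfit(ex,ey,1)
k=edge(x,y,zz); print('edge fit',k)
dy=k[0]
z=np.load('hB.npz');WB=cloud(z['d'],z['K'],z['T']);tb=np.array([.4924,-.0353,.16]);p=WB.reshape(-1,3); p=p[np.isfinite(p[:,0])];q=p[:,:2]-tb[:2];print('ref B',edge(q@BX,q@BY,p[:,2]-tb[2]))
py=TH-dy
t=bp(0.0002,-.1178)
env.reach((*t,.16),R(py)); env.pause(.2); im,d,K,T=wrist('hC2'); W=cloud(d,K,T); s=st()
p=W.reshape(-1,3); p=p[np.isfinite(p[:,0])]; q=p[:,:2]-s['ee_pos'][:2]; print('edge after',edge(q@BX,q@BY,p[:,2]-s['ee_pos'][2]))
seated(W,2)
x=q@BX;y=q@BY;zz=p[:,2]-s['ee_pos'][2]; m=(zz>-.022)&(zz<-.010)&(abs(x)<.046)&(y>.005)&(y<.03); print('x ext',np.percentile(x[m],[0,2,98,100]))
E
```

```text
bay 1 err [-0.0004 -0.0001] 44.0 15.2 yaw 0.0007 ztop 0.0771
   foot z [0.0239 0.0252 0.0265]
bay 2 err [-0.0003 -0.0001] 44.0 16.0 yaw 0.0011 ztop 0.0771
   foot z [0.0239 0.0252 0.0264]
edge fit [0.06071293 0.02133542]
ref B [-0.00063081  0.02094889]
t 39.47 tcp [ 0.4959 -0.0699  0.16  ] F [ 0.06  0.45 -0.22] M [-0.11  0.11 -0.02] w 0.0439
edge after [0.00142993 0.02130913]
bay 2 err [-0.0003  0.    ] 44.0 16.4 yaw 3.1381 ztop 0.0771
   foot z [0.0238 0.0252 0.0265]
x ext [-0.04257394 -0.04115803  0.0402792   0.04157676]
```

```bash
python3 - <<'E'
from h import *
ok=lower(bp(0.0004,-.1181),step=.004); print(ok)
if ok:
    letgo(0.2); im,d,K,T=wrist('aC'); W=cloud(d,K,T); seated(W,2); seated(W,3)
    r=look((.435,-.311),-2.979,name='pD'); st()
E
```

```text
0.054 [ 0.496  -0.0701  0.0539] [ 0.4 -0.6 -0.1]
0.05 [ 0.4959 -0.0702  0.0497] [-0.   0.2 -1. ]
0.046 [ 0.4959 -0.0702  0.0457] [ 1.6 -0.5 -0.5]
0.042 [ 0.4959 -0.0702  0.0418] [-0.3 -0.3 -0.3]
0.0402 [ 0.496  -0.0702  0.0401] [-0.1  0.9  0.2]
True
bay 2 err [-0.0004 -0.    ] 44.0 16.2 yaw 0.0012 ztop 0.0771
   foot z [0.0238 0.0251 0.0266]
bay 3 err [-0.0001 -0.0002] 44.0 16.4 yaw 0.0074 ztop 0.0771
   foot z [0.0238 0.0252 0.0267]
    0.227 1076 1049 237 149
    3.369 1673 1505 84 0
block c [ 0.435  -0.3077] size 43.9 16.7 yaw -2.915 n 930
t 45.98 tcp [ 0.4351 -0.3108  0.2   ] F [ 0.68 -0.66 -0.77] M [ 0.07  0.1  -0.01] w 0.0923
```

View pics/pD.png

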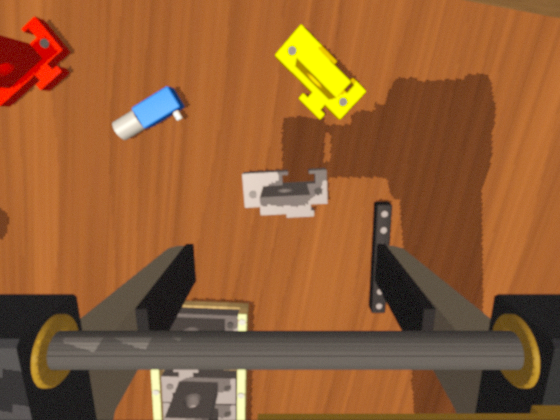

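pD shows block D, grey, at (285,190). The yellow look-alike is at (320,75), and the beam at (380,255) is 16 mm high, below my 30 mm finger height.

```bash
cat >> h.py <<'E'
def edge(W,tcp):
    p=W.reshape(-1,3); p=p[np.isfinite(p[:,0])]; q=p[:,:2]-tcp[:2]; x=q@BX;y=q@BY;zz=p[:,2]-tcp[2]
    ex=[];ey=[]
    for a in list(np.arange(-.040,-.004,.003))+list(np.arange(.030,.039,.003)):
        m=(zz>-.022)&(zz<-.010)&(abs(x-a)<.0015)&(y>.005)&(y<.03)
        if m.sum()>4: ex.append(a);ey.append(np.percentile(y[m],95))
    return np.polyfit(ex,ey,1)
E
python3 - <<'E'
from h import *
carry(4,np.array([.435,-.3077]),-2.915,'D')
z=np.load('hD.npz'); W=cloud(z['d'],z['K'],z['T']); print(edge(W,env.sense()['ee_pos'])); seated(W,3)
E
```

```text
t 47.3 tcp [ 0.4353 -0.3082  0.0307] F [-0.92 -0.63 -0.05] M [0.1  0.07 0.01] w 0.0919
t 48.08 tcp [ 0.435  -0.3077  0.03  ] F [-0.51  1.07  1.18] M [0.08 0.15 0.04] w 0.044
t 50.98 tcp [ 0.5001 -0.1059  0.1599] F [-1.09 -0.13 -0.68] M [-0.05  0.07 -0.04] w 0.044
top [ 0.0002 -0.    ] 51.9 21.4 0.01 z [0.032  0.0369 0.0384]
foot +y edge [0.0209 0.0215 0.0219] x ext [-0.0425 -0.0413  0.0406  0.042 ] z [-0.0199 -0.0151 -0.0135]
entry top (expect 0,-.010) [ 0.0004 -0.0156] 59.7 8.8 3.1398 1386
rail -1 2805 [-0.0524 -0.0456 -0.0356]
rail 1 2737 [0.0356 0.046  0.0527]
[-0.00788694  0.02122632]
bay 3 err [-0.0001 -0.0001] 44.0 16.0 yaw 3.1377 ztop 0.077
   foot z [0.024  0.0251 0.0264]
```

View pics/hD.png

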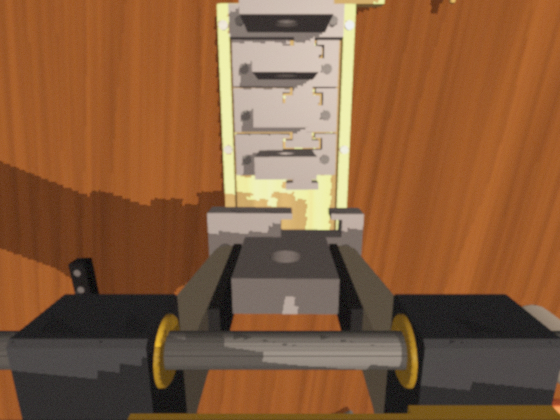

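```bash
python3 - <<'E'
from h import *
t=bp(0.0001,-.1540)
env.movel((*t,.16),R(TH+.006)); ok=lower(t,step=.004); print(ok)
if ok:
    letgo(0.25); 
    im,d,K,T=wrist('aD'); W=cloud(d,K,T); [seated(W,b) for b in (1,2,3,4)]
    st()
im,d=viewer.read_camera('top'); cv2.imwrite('pics/top1.png',im[:,:,::-1])
for n in ['shaft_grip','shaft_seat','wheel','board','tape','driver']:
    for r in tip_of('top',n)[:2]: print(n,round(r['score'],2),np.round(r['at'],3))
E
```

```text
0.054 [ 0.5    -0.1057  0.0539] [ 0.2  0.6 -0.5]
0.05 [ 0.4999 -0.1059  0.0497] [0.6 0.9 0.6]
0.046 [ 0.4999 -0.1059  0.0457] [ 1.   0.5 -0. ]
0.042 [ 0.4999 -0.1058  0.0418] [0.5 0.4 0.2]
0.0402 [ 0.5001 -0.1059  0.0401] [ 0.4  0.2 -0.3]
True
bay 1 err [-0.0005 -0.0004] 43.4 16.2 yaw 0.0002 ztop 0.0771
   foot z [0.0238 0.0253 0.0267]
bay 2 err [-0.0007 -0.    ] 43.6 15.2 yaw 0.0065 ztop 0.0771
   foot z [0.0238 0.0252 0.0265]
bay 3 err [-0.0001 -0.0002] 43.7 15.3 yaw 0.0049 ztop 0.0771
   foot z [0.0238 0.0252 0.0266]
bay 4 err [-0.0003 -0.    ] 43.8 16.3 yaw 0.0051 ztop 0.0771
   foot z [0.0237 0.0252 0.0268]
t 55.92 tcp [ 0.4997 -0.1059  0.2493] F [-0.63  0.05  0.41] M [-0.09  0.07  0.03] w 0.0918
shaft_grip 0.87 [0.606 0.329 0.022]
shaft_seat 0.85 [0.613 0.282 0.02 ]
wheel 0.78 [0.404 0.261 0.002]
board 0.82 [ 0.334  0.182 -0.003]
tape 0.76 [ 0.789  0.01  -0.005]
driver 0.69 [0.755 0.188 0.004]
```

View pics/top1.png

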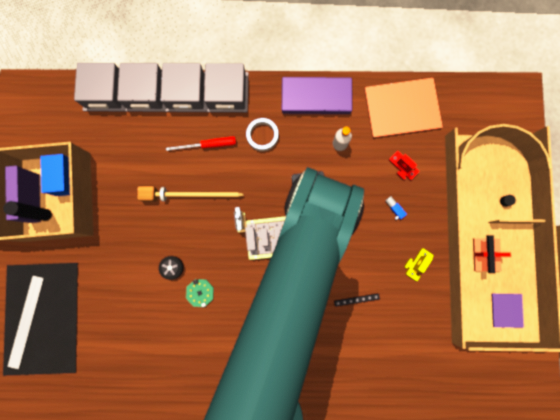

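View pics/aD.png

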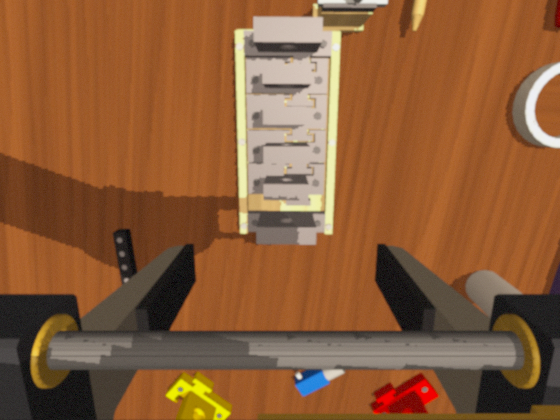

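All four blocks read within 1 mm and 0.01 rad of their bays, flush. The shaft is still at its place, grip at (147,193) in the top view. I check the IK for both tool directions and look at the shaft.

```bash
python3 - <<'E'
from h import *
for off in (0,np.pi):
    for lab,p,y in [('pickhi',(.608,.33,.12),0),('pick',(.608,.33,.006),0),('far',(*bp(0,.30),.038),TH),('mid',(*bp(0,.17),.038),TH),('home',(*bp(0,.049),.038),TH)]:
        q=solver.inverse_kinematics(p,R(y+off)); print(round(off,1),lab,None if q is None else np.round(q,2))
env.reach((.60,.26,.25),R(np.pi)); env.pause(.25)
im,d,K,T=wrist('s1'); np.savez('s1.npz',im=im,d=d,K=K,T=T); st()
E
```

```text
0 pickhi [-0.95  0.7   0.61  1.59 -0.46  1.   -0.2 ]
0 pick [-0.89  0.83  0.52  1.63 -0.52  0.82 -0.15]
0 far [-1.24  0.66  0.68  1.97 -0.62  0.73 -0.06]
0 mid [-0.96  0.56  0.58  2.09 -0.51  0.63  0.08]
0 home [-0.73  0.53  0.57  2.15 -0.5   0.6   0.32]
3.1 pickhi [-0.61  0.63  0.09  1.57 -0.06  0.95  2.64]
3.1 pick [-0.57  0.78  0.03  1.6  -0.03  0.76  2.62]
3.1 far [-0.78  0.56  0.08  1.94 -0.07  0.64  2.6 ]
3.1 mid [-0.58  0.5   0.09  2.07 -0.08  0.58  2.83]
3.1 home [-0.19  0.47 -0.1   2.11  0.08  0.56  2.92]
t 58.52 tcp [0.6    0.2597 0.2501] F [-0.02 -0.73 -0.84] M [0.11 0.13 0.03] w 0.0917
```

View pics/s1.png

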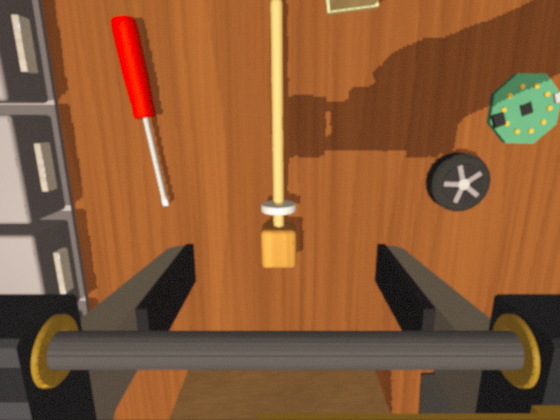

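s1 shows the grip at (279,247), the collar at (278,208) and the dowel running up to (277,0). I fit its axis.

```bash
python3 - <<'E'
from h import *
z=np.load('s1.npz'); W=cloud(z['d'],z['K'],z['T'])
p=W.reshape(-1,3); p=p[np.isfinite(p[:,0])]
g=p[(p[:,2]>.0375)&(p[:,2]<.044)&(np.hypot(p[:,0]-.608,p[:,1]-.33)<.045)]; 
g=g[g[:,1]>.303]
c,w,h,a=rect(g[:,:2]); print('grip',c,w,h,a,np.median(g[:,2]))
d=p[(p[:,2]>.018)&(p[:,2]<.032)&(abs(p[:,0]-.608)<.03)&(p[:,1]<.27)&(p[:,1]>.05)]
# centre line: mid of x per y bin
ys=np.arange(.09,.268,.008); xs=[]
for y in ys:
    m=abs(d[:,1]-y)<.004; q=d[m]; xs.append((np.percentile(q[:,0],3)+np.percentile(q[:,0],97))/2 if len(q)>10 else np.nan)
xs=np.array(xs); ok=np.isfinite(xs); k=np.polyfit(ys[ok],xs[ok],1); print('dowel x=',k,'resid',np.abs(np.polyval(k,ys[ok])-xs[ok]).max(),'yaw',-np.arctan(k[0]),'z',np.percentile(d[:,2],[50,95]), 'y min',ys[ok][0])
print('x at grip',np.polyval(k,c[1]))
E
```

```text
grip [0.60798315 0.33302737] 44.220523834228516 38.88129425048828 1.5768346294880282 0.0407337495655547
dowel x= [-0.00565557  0.60988296] resid 0.00037532605831469557 yaw 0.005655510700758922 z [0.02582679 0.02774643] y min 0.09
x at grip 0.6079994999045681
```

```bash
python3 - <<'E'
from h import *
env.reach((.608,.333,.12),R(.0057)); env.movel((.608,.333,.006),rate=.12); env.pause(.2); st()
effector.grasp(40); s=st()
assert .036<s['gripper_width']<.044
env.movel((.608,.345,.12),rate=.15); st()
env.movel((*bp(0,.33),.12),R(TH),rate=.15); env.pause(.3); st()
for n in ('top','scene'):
    im,d=viewer.read_camera(n); cv2.imwrite(f'pics/{n}2.png',im[:,:,::-1]); np.savez(n+'2.npz',im=im,d=d)
E
```

```text
t 62.23 tcp [0.6084 0.3333 0.0069] F [-0.21 -0.59 -0.03] M [-0.1   0.06 -0.02] w 0.0921
t 63.07 tcp [0.608 0.333 0.006] F [-0.95 -0.21 -0.14] M [-0.06  0.04 -0.03] w 0.0395
t 63.98 tcp [0.6072 0.3448 0.1189] F [ 0.82  0.22 -0.88] M [0.   0.   0.02] w 0.0398
t 65.56 tcp [0.4423 0.3743 0.1199] F [ 0.8   0.01 -0.05] M [-0.05  0.05  0.02] w 0.0394
```

View pics/top2.png

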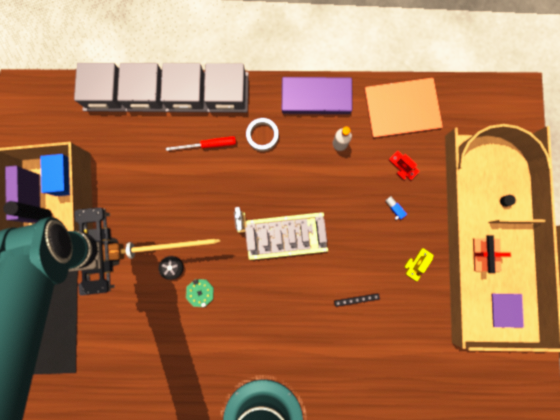

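View pics/scene2.png

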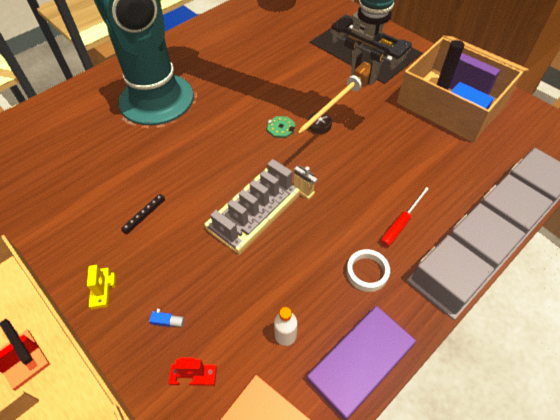

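The shaft is held: grip at (115,253) and tip at (218,241) in the top view, clear of the bolt at (239,220). I check the held axis from the top and scene depth.

```bash
cat >> h.py <<'E'
def camcloud(n,d):
    ci=viewer.camera_info(n); T=np.eye(4); T[:3,:3]=ci['rotation']; T[:3,3]=ci['eye']; return cloud(d,ci['intrinsics'],T)
def axisfit(n,d,tcp,zc,y0=.06,y1=.26):
    W=camcloud(n,d); p=W.reshape(-1,3); p=p[np.isfinite(p[:,0])]; q=p[:,:2]-tcp[:2]; x=q@BX; y=-(q@BY); z=p[:,2]
    m=(y>y0)&(y<y1)&(abs(x)<.02)&(abs(z-zc)<.022)
    kx=np.polyfit(y[m],x[m],1); kz=np.polyfit(y[m],z[m]-zc,1)
    print(n,m.sum(),'x(along)',np.round(kx,4),'z',np.round(kz,4),'at tip',np.polyval(kx,.269).round(4),np.polyval(kz,.269).round(4),'ymax',y[m].max().round(3))
E
python3 - <<'E'
from h import *
tcp=env.sense()['ee_pos']
for n in ('top','scene'):
    axisfit(n,np.load(n+'2.npz')['d'],tcp,tcp[2]+.014,.07)
E
```

```text
top 364 x(along) [-0.0009 -0.0016] z [0.0003 0.0052] at tip -0.0019 0.0053 ymax 0.26
scene 317 x(along) [-0.0016  0.0029] z [-0.0033  0.005 ] at tip 0.0025 0.0041 ymax 0.259
```

The held axis is straight to within 0.004 rad in both views, so I lower and thread with force checks.

```bash
cat >> h.py <<'E'
def insert(ys,x=0.0002,z=0.038,fmax=10,rate=.06,f0=None):
    if f0 is None: f0=env.sense()['wrist_force']
    for y in ys:
        env.movel((*bp(x,y),z),rate=rate); s=env.sense(); f=s['wrist_force']-f0; fb=[f[:2]@BX,f[:2]@BY,f[2]]; q=s['ee_pos'][:2]-SEAT
        print(round(y,3),'real',np.round([q@BX,q@BY,s['ee_pos'][2]],4),'F',np.round(fb,1),'M',np.round(s['moment'],2))
        if np.linalg.norm(fb)>fmax: print('STOP'); return False
    return True
E
python3 - <<'E'
from h import *
env.movel((*bp(0.0002,.33),.038),R(TH),rate=.12); env.pause(.2); st()
print(insert([.285,.275,.268,.262,.256,.25,.244,.238,.232]))
for n in ('scene',):
    im,d=viewer.read_camera(n); cv2.imwrite('pics/scene3.png',cv2.resize(im[120:260,190:390],None,fx=4,fy=4)[:,:,::-1])
E
```

```text
t 66.69 tcp [0.4424 0.3751 0.0388] F [-0.42 -0.14 -1.09] M [-0.06  0.06 -0.01] w 0.0398
0.285 real [2.000e-04 2.854e-01 3.800e-02] F [0.7 0.7 0.8] M [-0.01  0.1  -0.03]
0.275 real [2.000e-04 2.745e-01 3.800e-02] F [1.2 0.6 0.1] M [-0.03  0.06 -0.03]
0.268 real [2.000e-04 2.675e-01 3.800e-02] F [ 1.1 -0.5 -0.3] M [-0.05  0.07  0.05]
0.262 real [2.000e-04 2.615e-01 3.800e-02] F [ 0.3 -0.8 -0.3] M [-0.05  0.06 -0.03]
0.256 real [2.000e-04 2.555e-01 3.800e-02] F [ 0.2  0.1 -0.4] M [-0.07  0.04  0.01]
0.25 real [2.000e-04 2.494e-01 3.800e-02] F [ 0.7  0.4 -0.6] M [-0.03  0.09  0.02]
0.244 real [2.000e-04 2.435e-01 3.800e-02] F [-1.  -0.2  0.1] M [-0.01  0.04  0.02]
0.238 real [2.000e-04 2.375e-01 3.810e-02] F [0.4 0.3 0.5] M [-0.05  0.06  0.01]
0.232 real [2.000e-04 2.315e-01 3.800e-02] F [0.7 0.6 0.1] M [-0.01  0.1   0.01]
True
```

View pics/scene3.png

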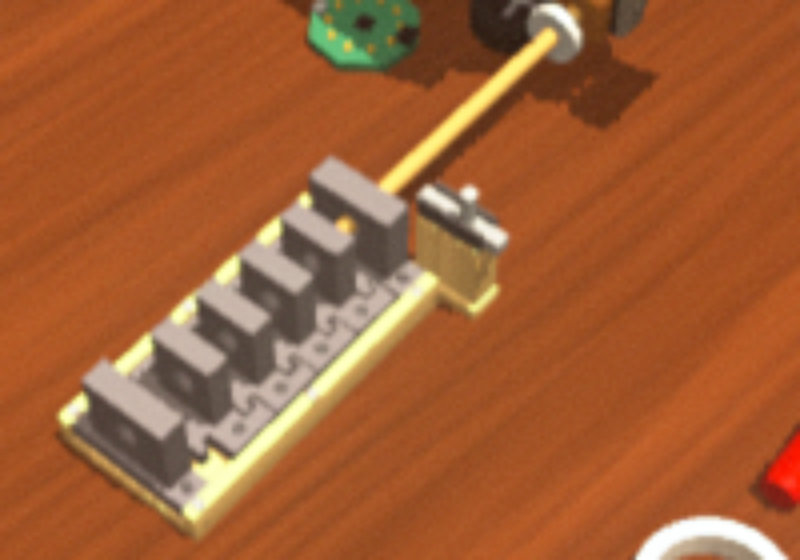

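scene3 shows the tip through the entry plate at (345,228) with no contact force, and the collar at (555,32). I continue threading.

```bash
python3 - <<'E'
from h import *
if insert(list(np.arange(.222,.056,-.012))+[.054]): 
    print(insert([.052,.051,.050,.049,.0485,.048],fmax=7,rate=.03))
E
```

```text
0.222 real [2.000e-04 2.214e-01 3.800e-02] F [-1.  -0.4  0.6] M [ 0.01  0.06 -0.03]
0.21 real [0.0003 0.2094 0.0381] F [-0.8 -0.3  1.2] M [-0.01  0.08 -0.02]
0.198 real [0.0003 0.1974 0.038 ] F [-1.8  0.6  0.4] M [-0.01  0.03  0.03]
0.186 real [0.0002 0.1855 0.0381] F [-1.6 -0.   0.3] M [-0.07  0.07 -0.02]
0.174 real [0.0002 0.1735 0.038 ] F [-1.9  0.8  0.6] M [0.02 0.06 0.01]
0.162 real [0.0002 0.1614 0.038 ] F [-1.  -0.2 -0.4] M [-0.04  0.08  0.03]
0.15 real [0.0002 0.1494 0.038 ] F [-2.3  0.1  1.5] M [-0.04  0.07 -0.  ]
0.138 real [0.0002 0.1375 0.038 ] F [-1.3  0.3  0.6] M [ 0.02  0.03 -0.02]
0.126 real [0.0002 0.1255 0.038 ] F [-1.5  1.   0.7] M [-0.    0.17 -0.01]
0.114 real [0.0002 0.1135 0.038 ] F [-0.5  0.3  0.2] M [-0.    0.06 -0.04]
0.102 real [0.0002 0.1015 0.038 ] F [-1.4  1.   0.6] M [-0.06  0.07  0.04]
0.09 real [0.0002 0.0895 0.038 ] F [-2.5  0.   0. ] M [0.01 0.04 0.03]
0.078 real [0.0002 0.0775 0.038 ] F [-1.6 -0.3  0.9] M [0.03 0.05 0.03]
0.066 real [0.0002 0.0655 0.038 ] F [-0.3  1.3  0.4] M [-0.02  0.06 -0.04]
0.054 real [0.0002 0.0535 0.038 ] F [-1.6 -0.1  0.2] M [-0.03  0.03 -0.02]
0.052 real [0.0002 0.0521 0.038 ] F [ 1.   0.2 -0.4] M [-0.    0.1  -0.03]
0.051 real [0.0002 0.051  0.038 ] F [-0.6  0.2 -0.5] M [-0.05  0.05 -0.05]
0.05 real [0.0002 0.05   0.038 ] F [ 0.8 -0.9  0.6] M [-0.   -0.02 -0.01]
0.049 real [0.0002 0.049  0.038 ] F [0.4 0.5 0.9] M [ 0.04  0.01 -0.08]
0.049 real [0.0002 0.0489 0.038 ] F [0.2 2.2 1.5] M [ 0.33  0.11 -0.03]
0.048 real [0.0002 0.0489 0.038 ] F [-0.3  4.8  2. ] M [ 1.02  0.26 -0.03]
True
```

The collar is up against the entry (contact at 48.9 mm, 49 nominal). I release, back off upward and check.

```bash
python3 - <<'E'
from h import *
env.pause(.3); effector.release(); p=np.array(env.sense()['ee_pos']); p[2]=.2; env.movel(p,rate=.2)
env.reach((*bp(.061,.0165),.2),R(TH)); env.pause(.2); im,d,K,T=wrist('f1'); W=cloud(d,K,T); st()
p=W.reshape(-1,3); p=p[np.isfinite(p[:,0])]; q=p[:,:2]-SEAT; x=q@BX;y=q@BY;z=p[:,2]
m=(z>.0645)&(z<.078)&(abs(x)<.03)&(y>.024)&(y<.09)
r=rect(np.column_stack([x[m],y[m]])); print('grip top (0,.049):',np.round(r[0],4),r[1:],np.percentile(z[m],[5,50,95]))
m=(z>.0855)&(z<.1)&(abs(x-.06)<.03)&(abs(y-.0165)<.03); print('peg',m.sum(),x[m].mean(),y[m].mean())
m=(abs(x)<.01)&(y>.03)&(y<.07)&(z>.06); k=np.polyfit(y[m],z[m],1); print('pitch of grip top',k)
E
```

```text
t 79.21 tcp [0.5392 0.0713 0.1996] F [-0.01  0.54  0.5 ] M [-0.06  0.12  0.01] w 0.0921
grip top (0,.049): [0.0013 0.0497] (45.854488372802734, 40.11125946044922, np.float64(1.5711586141660008)) [0.06679565 0.07032394 0.07205953]
peg 143 0.06040977169740751 0.018140507411327784
pitch of grip top [-4.49311782  0.46031601]
```

View pics/f1.png

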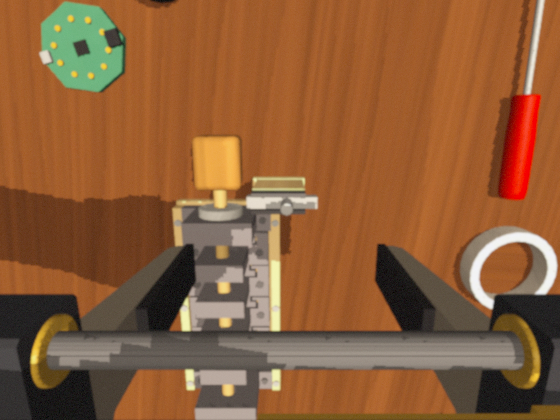

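f1 shows the collar against the entry plate at (220,212), the dowel through all the plates, and the peg at (287,208). I grip the peg and push it shut.

```bash
python3 - <<'E'
from h import *
t=bp(.0610,.0170); env.movel((*t,.082),rate=.12); env.pause(.15); st()
effector.grasp(10); s=st()
assert .007<s['gripper_width']<.013
p=np.array(s['ee_pos']); f0=s['wrist_force']
for k in range(1,14):
    p[:2]-=BX*(0.030 if k==1 else 0.0015); env.movel(p,rate=0.06); s=env.sense(); f=(s['wrist_force']-f0)[:2]@BX
    q=s['ee_pos'][:2]-SEAT; print(k,np.round([q@BX,q@BY],4),round(f,2),round(s['gripper_width'],4))
    if f>7: break
E
```

```text
t 80.49 tcp [0.5405 0.0714 0.0827] F [ 0.44 -0.64  0.28] M [-0.04  0.09 -0.01] w 0.0923
t 81.71 tcp [0.5399 0.0712 0.082 ] F [-0.14  0.29  0.06] M [-0.13  0.11  0.02] w 0.0092
1 [0.0299 0.017 ] -0.84 0.0091
2 [0.0296 0.017 ] 0.32 0.0093
3 [0.0281 0.017 ] 2.22 0.0092
4 [0.0263 0.017 ] 1.93 0.0091
5 [0.0247 0.017 ] 1.87 0.0092
6 [0.0232 0.017 ] 0.44 0.0091
7 [0.0217 0.017 ] 0.52 0.0092
8 [0.0208 0.017 ] 1.87 0.0098
9 [0.0206 0.017 ] 7.88 0.0093
```

The bolt travelled 40 mm to its stop. I release, retreat and verify everything.

```bash
python3 - <<'E'
from h import *
effector.release(); p=np.array(env.sense()['ee_pos']); p[2]=.22; env.movel(p,rate=.2)
env.reach((*bp(.0,-.03),.25),R(TH)); env.pause(.3); im,d,K,T=wrist('f2'); W=cloud(d,K,T); st()
p=W.reshape(-1,3); p=p[np.isfinite(p[:,0])]; q=p[:,:2]-SEAT; x=q@BX;y=q@BY;z=p[:,2]
m=(z>.0645)&(z<.078)&(abs(x)<.03)&(y>.0255)&(y<.09)
r=rect(np.column_stack([x[m],y[m]])); print('grip top (0,.049):',np.round(r[0],4),r[1:])
m=(z>.0855)&(z<.1)&(abs(x-.02)<.03)&(abs(y-.0165)<.03); print('peg',m.sum(),x[m].mean(),y[m].mean())
fitbase(W); [seated(W,b) for b in (1,2,3,4)]
im,d=viewer.read_camera('scene'); cv2.imwrite('pics/scene4.png',cv2.resize(im[120:260,190:390],None,fx=4,fy=4)[:,:,::-1]); cv2.imwrite('pics/scene4f.png',im[:,:,::-1])
E
```

```text
t 87.17 tcp [0.4849 0.0177 0.2495] F [-0.05  0.21  0.9 ] M [-0.05  0.08  0.07] w 0.0917
grip top (0,.049): [0.0012 0.0499] (45.709529876708984, 39.603965759277344, np.float64(1.5603246442306504))
peg 104 0.020025467256734954 0.01755430930960324
entry top (expect 0,-.010) [ 0.0004 -0.01  ] 59.7 19.7 0.0049 1274
rail -1 1678 [-0.0524 -0.0453 -0.0355]
rail 1 1592 [0.0356 0.0459 0.0526]
bay 1 err [-0.0004 -0.    ] 43.7 16.0 yaw 0.0021 ztop 0.0771
   foot z [0.0237 0.0252 0.0269]
bay 2 err [-0.0002  0.    ] 42.7 16.3 yaw 3.1373 ztop 0.0771
   foot z [0.0237 0.0251 0.0268]
bay 3 err [-0.0002 -0.0002] 43.7 17.3 yaw 0.0068 ztop 0.077
   foot z [0.0239 0.0253 0.0268]
bay 4 err [-0.0006 -0.0004] 43.8 17.4 yaw 3.1383 ztop 0.0771
   foot z [0.0239 0.0253 0.0266]
```

View pics/f2.png

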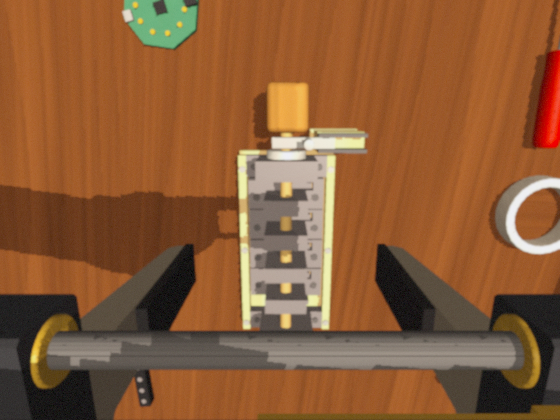

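View pics/scene4.png

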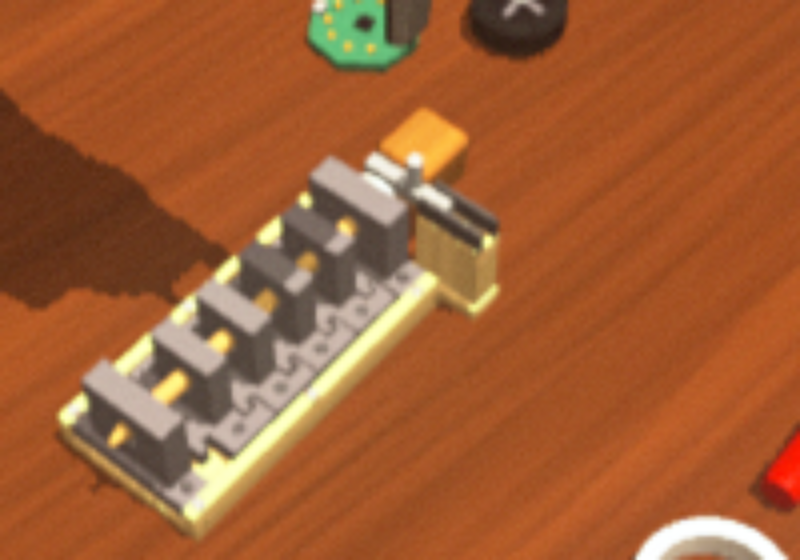

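f2 and scene4 show the tip out of the end bearing at (118,435), the bar across the neck behind the collar at (290,143), and all four blocks seated. The gripper is clear of everything, so I hand in.

```bash
python3 - <<'E'
from h import *
workorder.finish_job(); st()
E
```

```text
the job is handed in; nothing more can be done
the job is handed in; nothing more can be done
```

The drive shaft is built up and the job is handed in, at about 87 s of the 200 s allowed. I drew the bolt, seated all four grey blocks in bays 1 to 4, threaded the shaft until its collar met the entry bearing, and pushed the bolt shut. The yellow and red look-alikes and the bystanders were never touched, and they still stood in their places in the top view before the shaft went in.

Last checks, from the wrist camera's depth readings:
- **Blocks:** every hole is within 1 mm of its bay, the feet are flush with the rails, and each block is in line to under 0.01 rad.
- **Shaft:** the hand grip sits 0.9 mm further out than nominal, about 0.4 mm of which is likely camera bias, and about 1 mm to one side. It is in line to about 0.01 rad in plan, and the tip shows out of the end bearing.
- **Bolt:** it travelled about 40 mm back to its hard stop, and the bar crosses the neck behind the collar.

Two things did not go cleanly:
- **Block 3 grip:** the third block came up about 0.06 rad askew in the jaws. I corrected for that with the tool angle before lowering it, and it went down without contact force.
- **Shaft up-and-down tilt:** my measurement of it after release was unusable. I judge it within limits only from the small play in the holes, about 0.015 rad at most.

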